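# Wedge up the sagging pastry board to its height bar

## Task

The pastry board lying in the steel rack sags at its front edge. Take the wooden wedge and slide it, thin end first, flat on the table and square under the middle of that edge, until the board has risen to the height bar and bears lightly against its underside without being jammed; then let go and leave the wedge holding it there. Lift the board with the wedge only, never with the gripper, and leave the mug, bowl and plate alone.

Things in the scene. Friction and masses are not known exactly. Their poses are not given: they have to be found in the camera images.
- rack: Fixed steel cradle, 310 mm wide. Origin on the table under the middle of the board's front edge; x points inwards, the way the wedge is pushed; y left. A rear ledge (26 mm high, from x = 200 mm) and upright stop (x = 222 mm) hold the board's far edge. Low rests (10 mm high, |y| 108 to 143 mm) carry its front corners; between them the mouth is open over bare table. Side rails 22 mm high.
- board: Loose wooden pastry board, 220 mm deep (x), 280 wide (y), 16 thick, 0.55 to 0.85 kg, lying in the rack with 2 to 3 mm play. Origin at the centre of its underside, x inwards. It starts sagging about 4.6 degrees to the front, the front lower edge 10 mm above the table. Nothing but the wedge may lift it.
- board_front (a point): Middle of the board's front lower edge (10 mm above the table at the start).
- bar: Height bar: steel rod, 12 mm thick, across the board 60 mm behind its front edge, on two 85 mm posts at y = +-149 mm. Origin: middle of its underside, the height mark, 38 to 44 mm up (the wedge goes in some 45 to 80 mm). Rigid: when the board meets it, the push on the wedge's back, a steady 4 to 9 N, climbs by about 4 N/mm. It shall bear at least 0.5 N at the end (better 3 to 10), never over 15 N.
- wedge_mid (a point): Centre of the loose waxed wooden wedge, half-way up (19 mm over its flat underside). 140 mm long (x, to the thin end), 40 wide (y), 0.12 kg. Thin end 5 mm thick, 70 mm ahead; the top rises 0.32 mm per mm over 105 mm to 39 mm; the last 35 mm is a level grip block 39 mm high, its middle at x = -52 mm, to grip across the width or push from behind. Friction (0.3 to 0.4) holds it when let go.
- wedge_tip (a point): Middle of the wedge's thin end, on its underside (70 mm ahead of the centre, 19 mm below).
- mug: White ceramic mug, 76 mm wide, 90 mm high, handle on its +y side; origin at the centre of its underside. Leave alone.
- bowl: White ceramic bowl, 124 mm wide, 65 mm high; origin at the centre of its underside. Leave alone.
- plate: Reddish plate, 170 mm wide, 18 mm high; origin at the centre of its underside. Leave alone.
Not all that is in view belongs to the job. Of the things shaped like the part that bears wedge_mid, the wooden one is meant.

How it is judged:
On the way, in this order (a step that is already met when the one before it is completed fails the run):
1. the wedge lies flat on the table with its thin end square under the middle of the board's front edge, the board not yet at the bar (x of wedge_tip in the frame of rack above 0.01 m and height (world z) of wedge_tip below 0.008 m and contact force between board and bar below 0.1 N and y of wedge_tip in the frame of rack between -0.03 and 0.03 m and angle between wedge_mid's own z axis and vertical below 0.08 rad and angle between the x axis of wedge_mid and the x axis of rack, either way round below 0.25 rad), for 0.1 s.
2. the board, raised by the wedge, bears on the height bar (contact force between board and bar above 0.5 N), for 0.2 s.
At the end, for the whole second after the job is handed in: The board bears on the height bar with 0.5 to 15 N, held up by the wedge, which lies flat on the table (within 0.08 rad) at least 30 mm under the board's front edge, within 30 mm of the middle and 0.25 rad of square; all is at rest and let go (contact force between board and bar between 0.5 and 15 N and y of wedge_tip in the frame of rack between -0.03 and 0.03 m and angle between wedge_mid's own z axis and vertical below 0.08 rad and angle between the x axis of wedge_mid and the x axis of rack, either way round below 0.25 rad and height (world z) of wedge_tip below 0.008 m and x of wedge_tip in the frame of rack above 0.03 m and linear speed of each of wedge, board below 0.01 m/s); the robot touches nothing.
It fails at once if the board was jammed against the height bar with more than 15 N (contact force between board and bar above 15 N).
It fails at once if the gripper or arm touched the board (contact force between any of the fingers, the arm and board above 0.5 N).
It fails at once if the mug, bowl or plate was moved (distance of any of mug, bowl, plate from where it was at the start of the episode above 0.02 m).
It also fails if it takes over 67 s, if anything falls off the work surface, if the arm or the gripper's body presses on something with over 40 N, if the wrist force passes 120 N, or if a joint passes its speed limit or range.

## Robot

A 6-joint arm with a two-finger parallel gripper is mounted at the origin on the work surface. World frame = base frame: x ahead of the robot, y to its left, z up, the work surface at z = 0. Lengths are in m, angles in rad, forces in N, time in s.
With the tool pointing down it reaches from about 0.3 to 0.825 m from the base axis. Payload 5.4 kg.
Tool frame: the origin (TCP) lies at the very end of the fingers, on their centre line; the grasp point (between the pads) lies robot.grip_depth behind it (robot.grip_depth is the distance from the TCP to the grasp point, in m); z points along the fingers, y is the direction in which the jaws open and shut (so a half turn about z gives the same grasp; the last joint's range is limited). The gripper opens to 92 mm and grips with 3 to 60 N. Pads are 20 mm wide; open, the fingers measure 128 mm over their backs; the gripper's body (75 mm by 189 mm) begins 69 mm behind the grasp point.
Start: joints at [1.031, 0.158, 1.597, -0, 1.386, -0.21], TCP at [0.186, 0.544, 0.215] pointing down, gripper open.
Joint ranges: [-2.91, 2.91], [-0.94, 2.29], [0.18, 2.7], [-1.29, 4.43], [0.17, 2.64], [-3, 3]. Speed limits (rad/s): [2.57, 2.57, 3.14, 3.14, 3.14, 3.14].

## Interface

Orientations are given as a 3x3 rotation matrix whose columns are the frame's x, y, z axes.
In Python, from workcell import robot gives the robot as it stands.
- The arm moves only by the shell command python3 -m creep 'ROWS'. ROWS is a JSON object of lists of equal length, an entry for each row: "travel": the shift along the world's x, y, z in units of 300 mm (1.0 is 300 mm), a list of three; "dr": the turn, a rotation vector about the world's x, y, z in units of 360 degrees (1.0 is 360 degrees), a list of three; "fingers": the gripper command: -1 is shut, 1 is fully open, values between are in proportion. In form: {"travel": [[tx, ty, tz], ...], "dr": [[rx, ry, rz], ...], "fingers": [fingers, ...]}. A call has 1 to 10 rows; each row is the pose to reach, as a shift and turn from the pose commanded when the call began, turning the shorter way round; what a row does not reach only later rows make up. A row lasts 1/10 s, in which the tool goes at most 50 mm and 8.59 degrees, less where a joint would pass 70% of its speed; a pose out of reach is approached as far as the arm can. A call with a number of a shift or a turn outside -1 to 1 is refused whole. A call with a gripper value outside its range is refused whole. The fingers move at their own pace and stop on an object; the grip force is fixed at half the most. Time passes only in rows, so rows that repeat a pose let the fingers close. It gives the time, the measured TCP pose, the force and the opening at its end, in the units of the state.
- robot.state(): the state, without advancing time (a new reading comes with each control period).
- robot.snapshot(name): name is "scene" or "side" or "wrist"; returns a dict with "img" (480x640x3 uint8, red, green, blue), "range_z" (480x640 float32, m along the optical axis (not along the pixel's ray), 0 where there is no reading), "K" (3x3 intrinsics, pixels), "extrinsics" (4x4, takes a point from camera to world coordinates). Camera axes: x right, y down, z forward; pixel columns grow to the right and rows downward; lengths in m; the calibration is good to about 2 mm. The wrist camera is an equidistant fisheye: a pixel r from the principal point sees the ray r / f radians off the axis. A picture is of the moment at which its call begins.
- robot.close_job(): hands the job in, once; it reports no verdict.
The state is a dict: "t": time; "joint_pos": joint angles; "joint_velocities": joint speeds; "joint_torque": joint torques, N m; "ee_pos": TCP position; "tcp_rot": TCP orientation; "ft_force": force on the tool from outside, world axes, zero at the start; "torque": the same for the moment, N m; "grip_width": opening from 0.0 (shut) to 1.0 (fully open).
Only numpy, scipy, OpenCV 4.12 (cv2) and the standard library are available. Lean on these libraries where they do the work, as an engineer would, in place of code of your own. Each camera call takes 0.05 s, during which the arm holds its last target. There are 200 camera calls.

## Working session

There is one attempt and no reset: what is moved stays moved. The work goes in short steps, Python scripts to look and compute and a shell command to move; the robot and the scene stay as the last step left them, time stands still between calls to the robot, and variables do not carry over. Pictures are saved under pics/ and viewed, and the job is handed in when it is done.

```bash
mkdir -p pics; ls
cat > h.py <<'E'
import numpy as np,cv2
from workcell import robot
def snap(n,f):
    s=robot.snapshot(n); cv2.imwrite('pics/'+f+'.png',s['img'][:,:,::-1]); np.savez('pics/'+f+'.npz',**s); return s
def load(f): return dict(np.load('pics/'+f+'.npz'))
def pt(s,u,v,r=1):
    z=s['range_z'][v-r:v+r+1,u-r:u+r+1]; z=np.median(z[z>0]); K=s['K']
    return (s['extrinsics']@[(u-K[0,2])/K[0,0]*z,(v-K[1,2])/K[1,1]*z,z,1])[:3]
def proj(s,p):
    c=np.linalg.inv(s['extrinsics'])@np.append(p,1); c=s['K']@c[:3]; return c[:2]/c[2]
def crop(f,x0,y0,x1,y1,k,g):
    im=cv2.imread('pics/'+f+'.png')[y0:y1,x0:x1]; cv2.imwrite('pics/'+g+'.png',cv2.resize(im,None,fx=k,fy=k,interpolation=2))
E
python3 - <<'E'
from h import *
for n in('scene','side'): s=snap(n,n+'0'); print(s['K'],s['extrinsics'])
print(robot.state(), robot.grip_depth)
E
```

```text
pics
[[550.21332847   0.         326.180334  ]
 [  0.         550.21332847 236.56817508]
 [  0.           0.           1.        ]] [[-0.12155521  0.71657113 -0.6868407   1.42233399]
 [ 0.99248908  0.07814221 -0.09412339  0.11591723]
 [-0.01377485 -0.69312309 -0.72068762  0.97778244]
 [ 0.          0.          0.          1.        ]]
[[589.25348269   0.         332.54964798]
 [  0.         589.25348269 242.19531238]
 [  0.           0.           1.        ]] [[ 0.94847201 -0.22071458  0.22734538  0.24060492]
 [-0.31681296 -0.64809016  0.69253786 -0.91681507]
 [-0.0055129  -0.72887874 -0.68462062  0.94374   ]
 [ 0.          0.          0.          1.        ]]
{'t': 0.1, 'joint_pos': array([ 1.03090448e+00,  1.58991490e-01,  1.59807243e+00,  1.20328229e-05,
        1.38619762e+00, -2.10094524e-01]), 'joint_velocities': array([-5.51187037e-04, -3.37105918e-03, -2.09868062e-03,  1.45095983e-04,
        2.15762821e-03,  9.42559754e-05]), 'joint_torque': array([ 4.27508821e-04, -3.86502564e+01, -3.22960603e+01,  7.03026890e-02,
        3.39911284e-02, -4.73618286e-05]), 'ee_pos': array([0.18593822, 0.54352429, 0.21373127]), 'tcp_rot': array([[-9.46107127e-01,  3.23852668e-01, -8.68024030e-04],
       [ 3.23853632e-01,  9.46106122e-01, -1.42542805e-03],
       [ 3.59614172e-04, -1.62972037e-03, -9.99998607e-01]]), 'ft_force': array([-0.01886683,  0.13009667, -0.36924271]), 'torque': array([ 0.00774601, -0.01679049,  0.00489229]), 'grip_width': 0.9990957707392975} 0.0187
```

View pics/scene0.png

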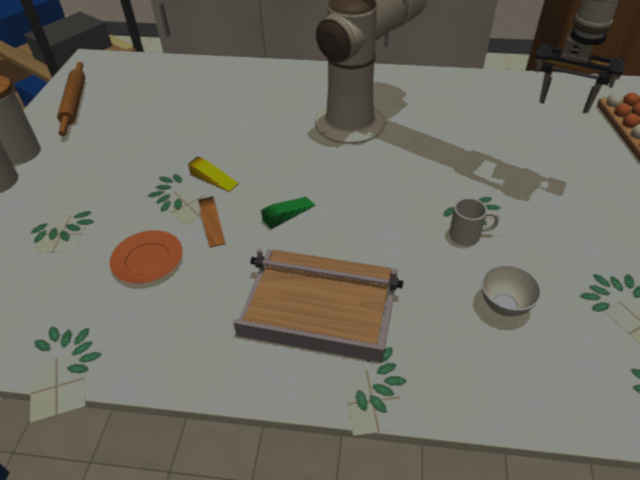

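View pics/side0.png

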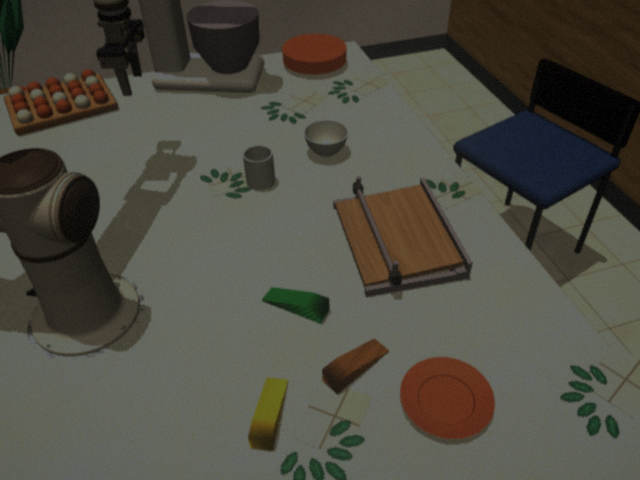

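Three wedge shapes are in view: yellow at scene (213,174), green at (288,210), and brown at (211,221), which is side (355,365). The brown one should be the wooden one. I'll confirm it in an enlarged crop.

Run:
```python
from h import *
crop('scene0',180,150,330,260,5,'c1'); crop('side0',240,250,480,410,3,'c2'); crop('scene0',220,230,420,370,4,'c3'); crop('side0',310,160,490,310,4,'c4')
```

```text
(no output)
```

View pics/c1.png

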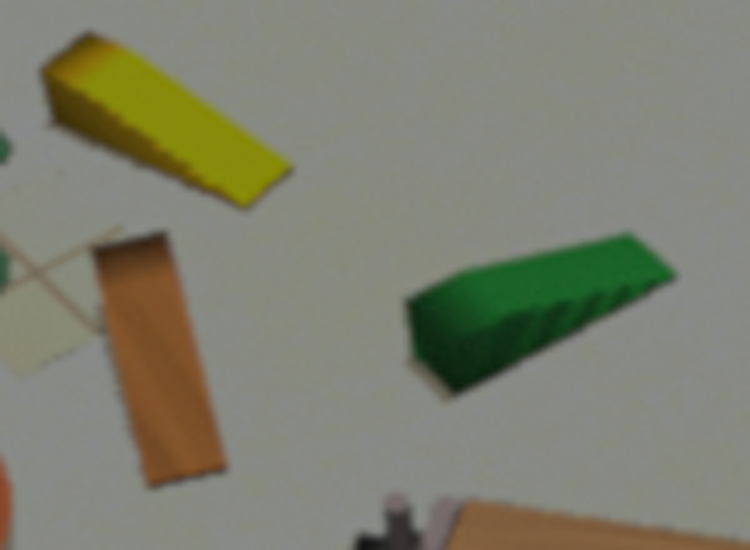

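View pics/c2.png

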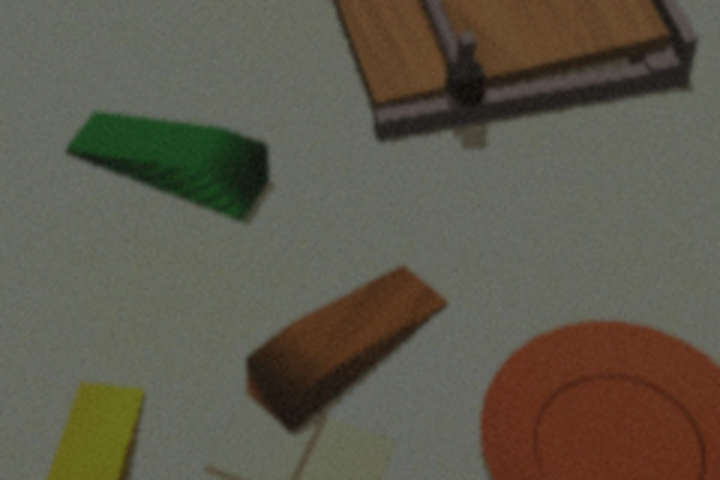

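View pics/c3.png

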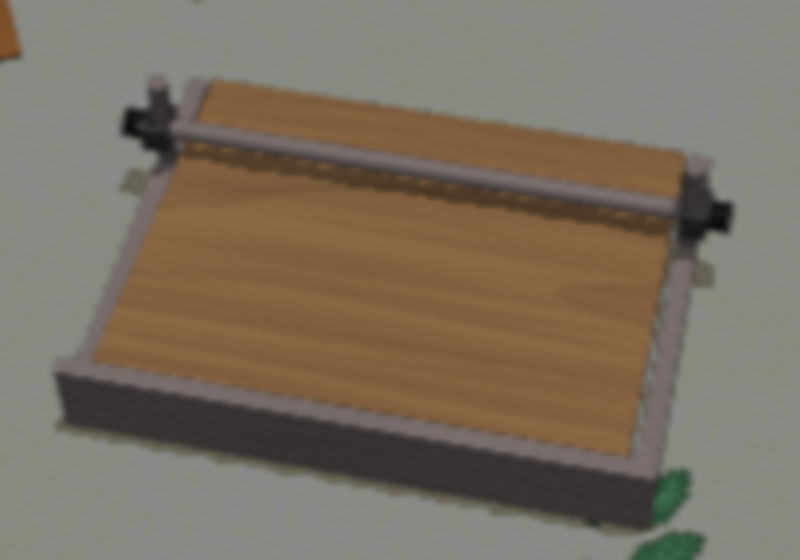

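View pics/c4.png

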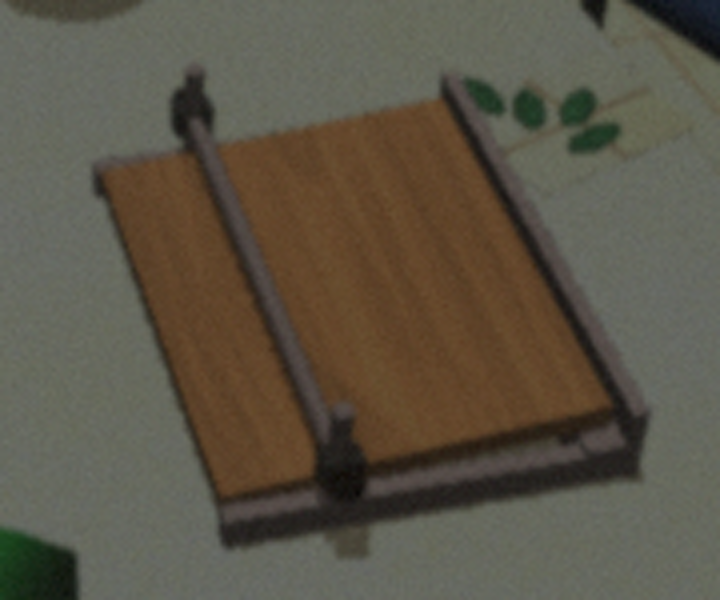

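Run:
```python
from h import *
A=load('scene0');B=load('side0')
def ray(s,u,v,z):
    K=s['K'];d=s['extrinsics'][:3,:3]@[(u-K[0,2])/K[0,0],(v-K[1,2])/K[1,1],1];o=s['extrinsics'][:3,3]
    return o+d*(z-o[2])/d[2]
for n,s,u,v,z in [('backL',A,199,200,.039),('backR',A,213.4,197,.039),('tip',A,210.4,247.4,.005),('tip',A,225.2,243.6,.005),
 ('Stip',B,375,338.7,.005),('Stip',B,388.7,350.7,.005),('Sbackbot',B,338.3,393.3,0),('Sbacktop',B,322.5,369,.039),
 ('bf',A,273,250,.026),('bf',A,392.5,268,.026),('Sbf',B,335,202.5,.026),('Sbf',B,365.5,284.3,.026),
 ('rackrear',A,235.5,321,.03),('rackrear',A,384.5,349,.03)]:
    print(n,ray(s,u,v,z).round(4), 'depth',pt(s,round(u),round(v)).round(4))
# top faces from depth
for u,v in [(204,203),(208,215),(213,230),(217,242)]: print(pt(A,u,v).round(4))
for u,v in [(330,290),(280,262),(380,280),(265,310),(370,335)]: print('board',pt(A,u,v).round(4))
for u,v in [(466,238),(510,290),(147,257)]: print(pt(A,u,v).round(3))
```

```text
backL [ 0.4347 -0.3437  0.039 ] depth [ 0.4332 -0.3444  0.0376]
backR [ 0.4197 -0.3101  0.039 ] depth [ 0.4188 -0.3116  0.0381]
tip [ 0.5616 -0.285   0.005 ] depth [ 0.5574 -0.2877  0.0016]
tip [ 0.5454 -0.2524  0.005 ] depth [ 0.5441 -0.2537  0.0021]
Stip [ 0.5435 -0.2591  0.005 ] depth [ 0.5454 -0.255  -0.0019]
Stip [ 0.5581 -0.2947  0.005 ] depth [ 5.601e-01 -2.921e-01 -1.000e-04]
Sbackbot [ 0.4355 -0.3502 -0.    ] depth [ 0.4352 -0.3495  0.    ]
Sbacktop [ 0.4166 -0.3163  0.039 ] depth [ 0.4167 -0.3127  0.0341]
bf [ 0.5723 -0.1273  0.026 ] depth [ 0.5681 -0.1285  0.0213]
bf [0.5972 0.1534 0.026 ] depth [0.5783 0.1531 0.0041]
Sbf [0.5961 0.1444 0.026 ] depth [0.5986 0.152  0.021 ]
Sbf [ 0.5701 -0.1342  0.026 ] depth [ 0.5727 -0.1307  0.0225]
rackrear [ 0.7824 -0.1664  0.03  ] depth [ 0.7959 -0.1594  0.0502]
rackrear [0.8152 0.1456 0.03  ] depth [0.8115 0.1448 0.0241]
[ 0.4445 -0.3278  0.0392]
[ 0.4792 -0.3091  0.0322]
[ 0.5148 -0.2892  0.0172]
[ 0.5454 -0.2723  0.0084]
board [0.682  0.0205 0.0338]
board [ 0.6285 -0.0985  0.0506]
board [0.6565 0.1268 0.0515]
board [ 0.7558 -0.108   0.0413]
board [0.7929 0.1147 0.0411]
[0.486 0.323 0.028]
[0.623 0.414 0.014]
[ 0.608 -0.428  0.004]
```

The enlarged crop shows wood grain on the brown wedge, so that is the one. Wedge: tip about (0.552, -0.273), back about (0.427, -0.330), which gives 138 mm length against 140 nominal, and a yaw of about 24.5°. Rack: front middle about (0.585, 0.009), yaw about -5.2°, board width 281 mm against 280 nominal. Next I move above the grip block at (0.443, -0.3225) with a turn of -136.7° in total.

```bash
python3 -m creep '{"travel":[[0.5,-1,0],[0.5,-1,0],[0.5,-1,0],[0.5,-1,0],[0.5,-1,0],[0.5,-1,0],[0.5,-1,0],[0.5,-1,0],[0.5,-1,0],[0.5,-1,0]],"dr":[[0,0,-0.19],[0,0,-0.19],[0,0,-0.19],[0,0,-0.19],[0,0,-0.19],[0,0,-0.19],[0,0,-0.19],[0,0,-0.19],[0,0,-0.19],[0,0,-0.19]],"fingers":[1,1,1,1,1,1,1,1,1,1]}'
```

```text
t: 1.1
ee_pos: [0.3359, 0.2441, 0.2144]
tcp_rot: [[-0.051, 0.999, -0.001], [0.999, 0.051, -0.0], [0.0, -0.001, -1.0]]
ft_force: [0.7, -0.3, -0.5]
grip_width: 1.0
```

```bash
python3 -m creep '{"travel":[[0.25,-1,0],[0.25,-1,0],[0.25,-1,0],[0.25,-1,0],[0.25,-1,0],[0.25,-1,0],[0.25,-1,0],[0.25,-1,0],[0.25,-1,0],[0.25,-1,0]],"dr":[[0,0,-0.19],[0,0,-0.19],[0,0,-0.19],[0,0,-0.19],[0,0,-0.19],[0,0,-0.19],[0,0,-0.19],[0,0,-0.19],[0,0,-0.19],[0,0,-0.19]],"fingers":[1,1,1,1,1,1,1,1,1,1]}'
```

```text
t: 2.1
ee_pos: [0.4112, -0.0552, 0.2144]
tcp_rot: [[0.909, 0.418, -0.0], [0.418, -0.909, 0.0], [-0.0, -0.0, -1.0]]
ft_force: [0.4, -0.2, 0.0]
grip_width: 1.001
```

```bash
python3 -m creep '{"travel":[[0.0,-0.72,-0.2],[0.0,-0.72,-0.2],[0.0,-0.72,-0.2],[0.0,-0.72,-0.2],[0.0,-0.72,-0.2],[0.0,-0.72,-0.2],[0.0,-0.72,-0.2]],"dr":[[0,0,0],[0,0,0],[0,0,0],[0,0,0],[0,0,0],[0,0,0],[0,0,0]],"fingers":[1,1,1,1,1,1,1]}'
python3 - <<'E'
from h import *
s=robot.state(); print(s['ee_pos'],s['tcp_rot'],s['joint_pos'],s['t'])
w=snap('wrist','w1');print(w['K'],w['extrinsics'])
E
```

```text
t: 2.8
ee_pos: [0.4114, -0.271, 0.1545]
tcp_rot: [[0.91, 0.414, -0.0], [0.414, -0.91, 0.001], [0.0, -0.001, -1.0]]
ft_force: [-0.1, 0.8, -0.5]
grip_width: 1.001
[ 0.41143527 -0.2709704   0.15446914] [[ 9.10183729e-01  4.14204580e-01 -3.80258574e-04]
 [ 4.14204744e-01 -9.10183113e-01  1.06308817e-03]
 [ 9.42310569e-05 -1.12511046e-03 -9.99999363e-01]] [-8.28537943e-01 -5.14247167e-04  1.88831503e+00  4.61200075e-04
  1.25483237e+00  3.15045892e-01] 2.8
[[371.64829954   0.         322.79407267]
 [  0.         371.64829954 242.04334254]
 [  0.           0.           1.        ]] [[ 0.41346483 -0.87586792 -0.24880158  0.4816383 ]
 [-0.91051936 -0.39807494 -0.11176242 -0.23981078]
 [-0.00115256  0.27274849 -0.96208468  0.32525887]
 [ 0.          0.          0.          1.        ]]
```

View pics/w1.png

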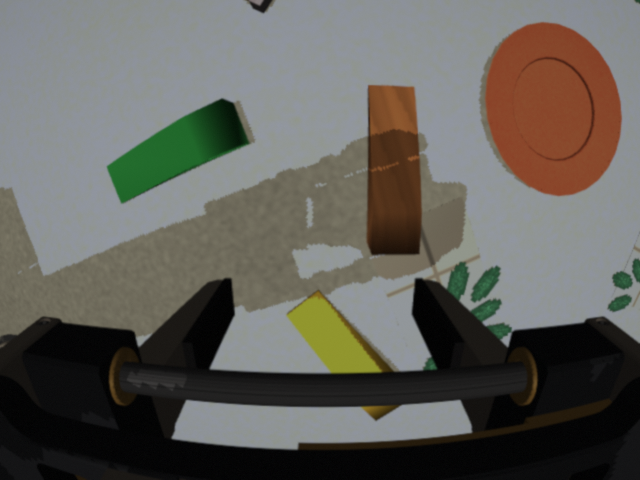

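```bash
cat >> h.py <<'E'
def fray(s,u,v,z):
    K=s['K'];a=(u-K[0,2])/K[0,0];b=(v-K[1,2])/K[1,1];r=np.hypot(a,b);k=np.sin(r)/r
    d=s['extrinsics'][:3,:3]@[a*k,b*k,np.cos(r)];o=s['extrinsics'][:3,3]
    return o+d*(z-o[2])/d[2]
E
python3 - <<'E'
from h import *
w=load('w1')
P=[fray(w,*p) for p in [(368,87,.005),(415,88,.005),(369,236,.039),(420,238,.039),(369,252,0.0),(419,253,0)]]
for p in P: print(p.round(4))
t=(P[0]+P[1])/2;b=(P[2]+P[3])/2; d=t-b; print(t,b,np.linalg.norm(d[:2]),np.degrees(np.arctan2(d[1],d[0])))
for u,v in [(288,312),(320,292),(397,400)]: print('yellow',fray(w,u,v,.01).round(3))
crop('w1',340,60,440,270,3,'c5')
E
```

```text
[ 0.5393 -0.2554  0.005 ]
[ 0.5574 -0.2923  0.005 ]
[ 0.4275 -0.3047  0.039 ]
[ 0.4436 -0.3439  0.039 ]
[ 0.4065 -0.3203  0.    ]
[ 0.4252 -0.3642  0.    ]
[ 0.54836746 -0.27384487  0.005     ] [ 0.43554062 -0.3242925   0.039     ] 0.12359150227778186 24.09057956870245
yellow [ 0.324 -0.275  0.01 ]
yellow [ 0.355 -0.294  0.01 ]
yellow [ 0.27  -0.425  0.01 ]
```

View pics/c5.png

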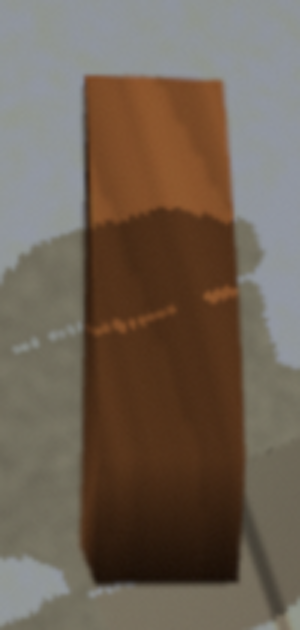

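Run:
```python
from h import *
w=load('w1')
P=[fray(w,*p) for p in [(368,86,.005),(413.5,87,.005),(371,253,.039),(420,253,.039)]]
t=(P[0]+P[1])/2;b=(P[2]+P[3])/2; d=t-b; print(t,b,np.linalg.norm(d[:2]),np.degrees(np.arctan2(d[1],d[0])))
print(b+d/np.linalg.norm(d)*.018, robot.state()['ee_pos'])
```

```text
[ 0.54885896 -0.27288385  0.005     ] [ 0.42383272 -0.33130784  0.039     ] 0.13800334702148354 25.046393782912926
[ 0.43966662 -0.32390876  0.03469408] [ 0.41163243 -0.27062879  0.1547811 ]
```

The estimates agree: block centre at (0.441, -0.323), length 138 mm, yaw about 24.5°, which matches the tool. I'll descend and grip.

```bash
python3 -m creep '{"travel":[[0.098,-0.175,0],[0.098,-0.175,0],[0.098,-0.175,-0.15],[0.098,-0.175,-0.3],[0.098,-0.175,-0.4],[0.098,-0.175,-0.45],[0.098,-0.175,-0.48],[0.098,-0.175,-0.48]],"dr":[[0,0,0],[0,0,0],[0,0,0],[0,0,0],[0,0,0],[0,0,0],[0,0,0],[0,0,0]],"fingers":[1,1,1,1,1,1,1,1]}'
python3 - <<'E'
from h import *
w=snap('wrist','w2')
E
```

```text
t: 3.65
ee_pos: [0.441, -0.3241, 0.0109]
tcp_rot: [[0.911, 0.413, 0.0], [0.413, -0.911, -0.0], [0.0, 0.0, -1.0]]
ft_force: [0.6, 0.6, 0.1]
grip_width: 1.002
```

View pics/w2.png

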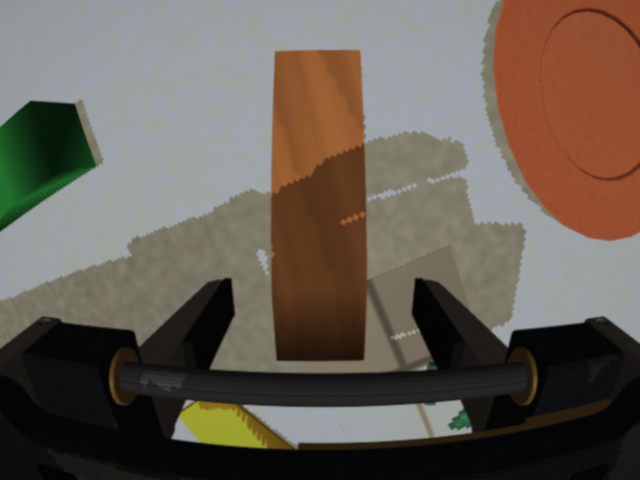

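The wedge is centred between the fingers: it spans u 274–363 and the fingers are centred at 323. Closing.

```bash
python3 -m creep '{"travel":[[0,0,0],[0,0,0],[0,0,0],[0,0,0],[0,0,0],[0,0,0],[0,0,0],[0,0,0]],"dr":[[0,0,0],[0,0,0],[0,0,0],[0,0,0],[0,0,0],[0,0,0],[0,0,0],[0,0,0]],"fingers":[-1,-1,-1,-1,-1,-1,-1,-1]}'; python3 -m creep '{"travel":[[0,0,0.02],[0,0,0.06],[0,0,0.12],[0,0,0.15],[0,0,0.15]],"dr":[[0,0,0],[0,0,0],[0,0,0],[0,0,0],[0,0,0]],"fingers":[-1,-1,-1,-1,-1]}';  python3 - <<'E'
from h import *
w=snap('wrist','w3'); snap('side','side3')
E
```

```text
t: 4.5
ee_pos: [0.4405, -0.3244, 0.0105]
tcp_rot: [[0.911, 0.412, -0.0], [0.412, -0.911, 0.0], [-0.0, -0.0, -1.0]]
ft_force: [-0.3, 0.0, 0.8]
grip_width: 0.431
t: 5.0
ee_pos: [0.4418, -0.3258, 0.0578]
tcp_rot: [[0.911, 0.412, 0.003], [0.412, -0.911, -0.003], [0.001, 0.004, -1.0]]
ft_force: [0.8, 0.0, -0.9]
grip_width: 0.433
```

View pics/w3.png

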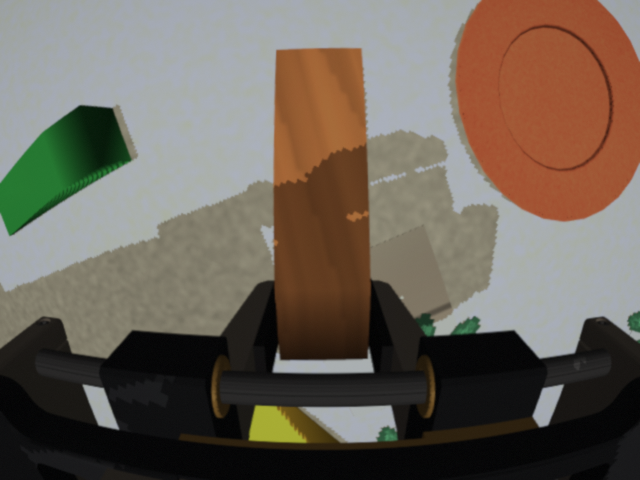

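View pics/side3.png

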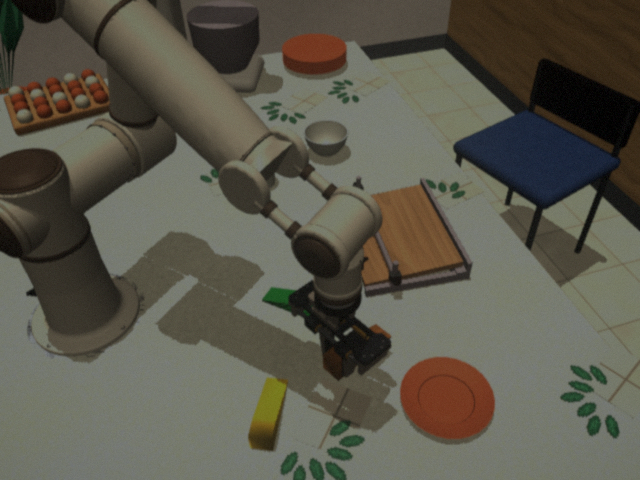

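Held at 39.8 mm width. Now I carry it up and over towards the rack mouth while turning.

```bash
python3 -m creep '{"travel":[[0,0,0.1],[0,0.08,0.1],[0,0.2,0.1],[0,0.32,0.1],[0,0.44,0.1],[0,0.56,0.1],[0,0.65,0.1],[0,0.72,0.1],[0,0.75,0.1],[0,0.75,0.1]],"dr":[[0,0,0],[0,0,0],[0,0,-0.01],[0,0,-0.02],[0,0,-0.03],[0,0,-0.04],[0,0,-0.04],[0,0,-0.04],[0,0,-0.04],[0,0,-0.04]],"fingers":[-1,-1,-1,-1,-1,-1,-1,-1,-1,-1]}'; python3 -m creep '{"travel":[[-0.02,0.08,0],[-0.05,0.16,0],[-0.05,0.24,0],[-0.05,0.32,0],[-0.05,0.37,0],[-0.05,0.4,0],[-0.05,0.407,0],[-0.05,0.407,0],[-0.05,0.407,0]],"dr":[[0,0,-0.01],[0,0,-0.02],[0,0,-0.03],[0,0,-0.04],[0,0,-0.0425],[0,0,-0.0425],[0,0,-0.0425],[0,0,-0.0425],[0,0,-0.0425]],"fingers":[-1,-1,-1,-1,-1,-1,-1,-1,-1]}';  python3 - <<'E'
from h import *
w=snap('wrist','w4'); snap('scene','scene4')
E
```

```text
t: 6.1
ee_pos: [0.4401, -0.0987, 0.085]
tcp_rot: [[0.985, 0.174, -0.001], [0.174, -0.985, 0.001], [-0.001, -0.001, -1.0]]
ft_force: [0.2, -0.7, -1.8]
grip_width: 0.434
t: 7.0
ee_pos: [0.4258, 0.0218, 0.0856]
tcp_rot: [[0.995, -0.095, 0.0], [-0.095, -0.995, -0.0], [0.0, 0.0, -1.0]]
ft_force: [0.7, -0.1, -1.8]
grip_width: 0.434
```

View pics/w4.png

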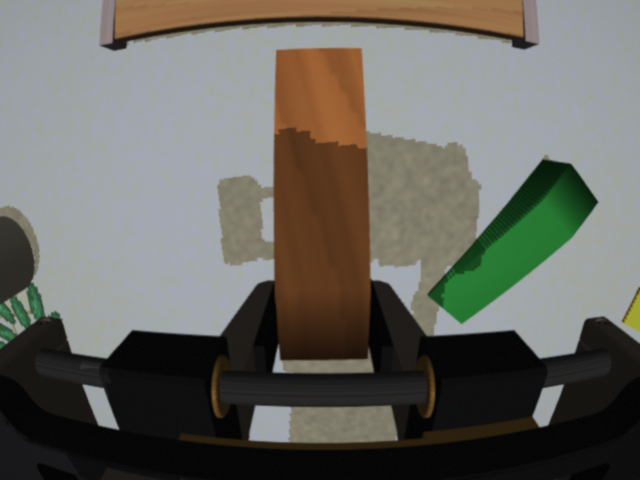

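View pics/scene4.png

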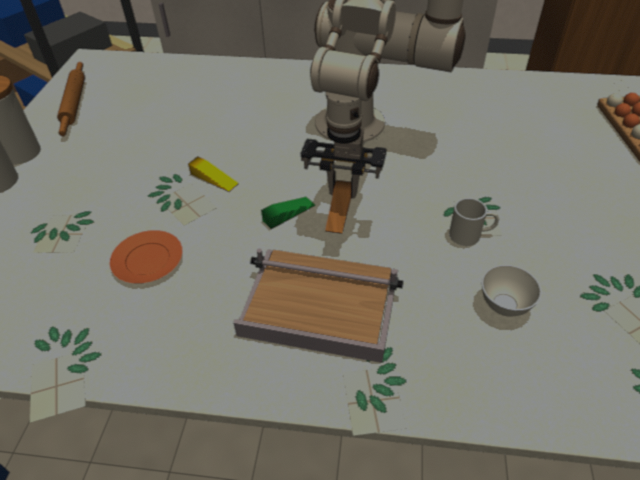

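Run:
```python
from h import *
w=load('w4'); s=robot.state(); p=s['ee_pos'];R=s['tcp_rot']
o=p.copy()
for n,u,v,z in [('railR',525,44,.0),('railL',115,47,0.),('tipL',277,49,None),('tipR',361,49,None),('green',430,293,.005),('green',463,322,.005),('greenB',598,200,.0),('bL',118,40,.01),('bR',523,38,.01)]:
    if z is None: z=p[2]-.0107+.005+.0
    q=fray(w,u,v,z); print(n,q.round(4),'tool',(R.T@(q-p)).round(4))
crop('w4',80,0,560,80,1.6,'c6')
```

```text
railR [ 0.5703 -0.1459  0.    ] tool [0.1598 0.1534 0.0857]
railL [0.5984 0.1632 0.    ] tool [ 0.1585 -0.157   0.0856]
tipL [0.5486 0.0311 0.0799] tool [ 0.1214 -0.0208  0.0057]
tipR [ 0.5447 -0.0081  0.0799] tool [0.1213 0.0186 0.0057]
green [ 0.3838 -0.0564  0.005 ] tool [-0.0343  0.0819  0.0806]
green [ 0.3544 -0.085   0.005 ] tool [-0.0609  0.1132  0.0806]
greenB [ 0.4449 -0.2173  0.    ] tool [0.0417 0.2363 0.0857]
bL [0.5995 0.1545 0.01  ] tool [ 0.1604 -0.1485  0.0756]
bR [ 0.5722 -0.1386  0.01  ] tool [0.161  0.1459 0.0757]
```

View pics/c6.png

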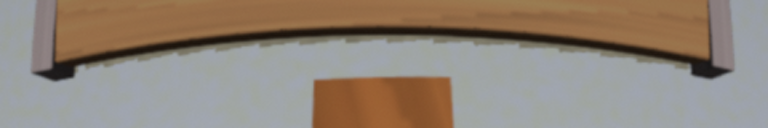

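The rack measures 310 mm wide as specified. It is square to the tool, with its centre within 2 mm of the wedge line, and the tip is about 39 mm short of the edge. I lower and advance 51 mm.

```bash
python3 -m creep '{"travel":[[0,0,-0.06],[0,0,-0.14],[0,0,-0.2],[0,0,-0.23],[0,0,-0.245],[0,0,-0.247],[0,0,-0.247],[0,0,-0.247]],"dr":[[0,0,0],[0,0,0],[0,0,0],[0,0,0],[0,0,0],[0,0,0],[0,0,0],[0,0,0]],"fingers":[-1,-1,-1,-1,-1,-1,-1,-1]}'; python3 -m creep '{"travel":[[0.03,-0.003,0],[0.06,-0.006,0],[0.09,-0.009,0],[0.12,-0.012,0],[0.145,-0.014,0],[0.16,-0.015,0],[0.169,-0.016,0],[0.169,-0.016,-0.003],[0.169,-0.016,-0.003],[0.169,-0.016,-0.003]],"dr":[[0,0,0],[0,0,0],[0,0,0],[0,0,0],[0,0,0],[0,0,0],[0,0,0],[0,0,0],[0,0,0],[0,0,0]],"fingers":[-1,-1,-1,-1,-1,-1,-1,-1,-1,-1]}';  python3 - <<'E'
from h import *
w=snap('wrist','w5'); snap('side','side5')
crop('side5',240,160,480,340,3,'c7')
E
```

```text
t: 7.9
ee_pos: [0.4264, 0.0224, 0.0123]
tcp_rot: [[0.996, -0.094, 0.002], [-0.094, -0.996, -0.0], [0.002, 0.0, -1.0]]
ft_force: [0.5, -0.2, -0.8]
grip_width: 0.433
t: 8.9
ee_pos: [0.4763, 0.0179, 0.0106]
tcp_rot: [[0.996, -0.094, 0.0], [-0.094, -0.996, 0.0], [0.0, -0.0, -1.0]]
ft_force: [0.6, 0.7, -1.2]
grip_width: 0.433
```

View pics/w5.png

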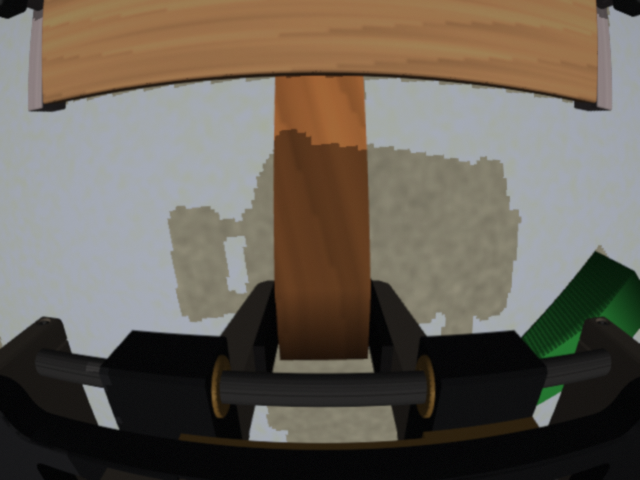

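View pics/c7.png

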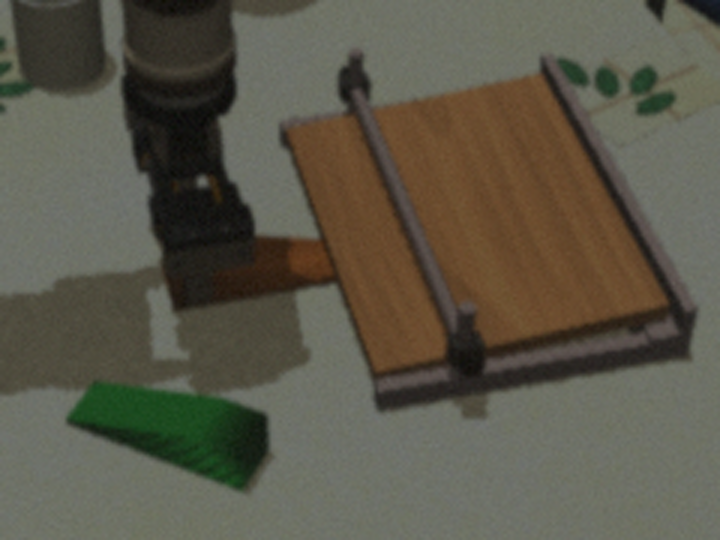

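The wedge is flat (z matches the grasp height), centred, and its tip is just under the edge. I release it, go up and behind, close, and push from behind.

```bash
python3 -m creep '{"travel":[[0,0,0],[0,0,0],[0,0,0],[0,0,0],[0,0,0.06],[0,0,0.16],[0,0,0.2],[-0.06,0.0056,0.2],[-0.12,0.0113,0.2],[-0.12,0.0113,0.2]],"dr":[[0,0,0],[0,0,0],[0,0,0],[0,0,0],[0,0,0],[0,0,0],[0,0,0],[0,0,0],[0,0,0],[0,0,0]],"fingers":[0.2,0.2,0.2,0.2,0.2,0.2,0.2,-1,-1,-1]}'; python3 -m creep '{"travel":[[0,0,0],[0,0,0],[0,0,0],[0,0,0],[0,0,-0.08],[0,0,-0.16],[0,0,-0.2],[0,0,-0.2],[0,0,-0.2],[0,0,-0.2]],"dr":[[0,0,0],[0,0,0],[0,0,0],[0,0,0],[0,0,0],[0,0,0],[0,0,0],[0,0,0],[0,0,0],[0,0,0]],"fingers":[-1,-1,-1,-1,-1,-1,-1,-1,-1,-1]}';  python3 - <<'E'
from h import *
w=snap('wrist','w6'); snap('side','side6')
crop('side6',240,160,480,340,3,'c8'); print(robot.state()['ft_force'])
E
```

```text
t: 10.0
ee_pos: [0.4385, 0.0216, 0.0698]
tcp_rot: [[0.996, -0.094, -0.002], [-0.094, -0.996, 0.0], [-0.002, -0.0, -1.0]]
ft_force: [0.3, 1.1, 0.6]
grip_width: 0.361
t: 11.0
ee_pos: [0.4415, 0.0209, 0.0117]
tcp_rot: [[0.996, -0.094, 0.002], [-0.094, -0.996, -0.0], [0.002, 0.0, -1.0]]
ft_force: [-0.2, -0.8, 0.1]
grip_width: 0.004
[0.37613067 0.03475676 0.29406188]
```

View pics/w6.png

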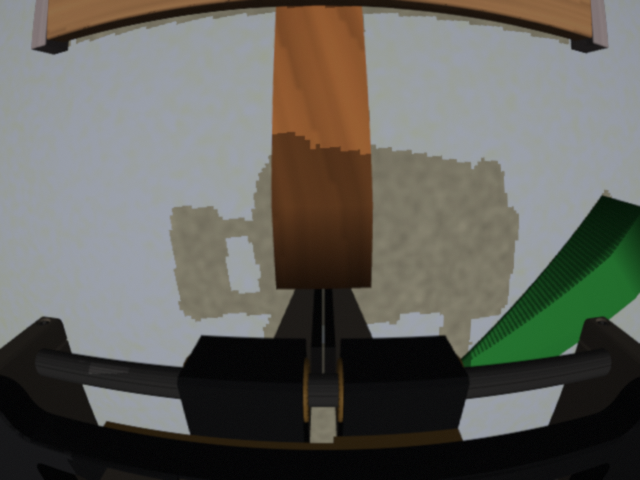

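View pics/c8.png

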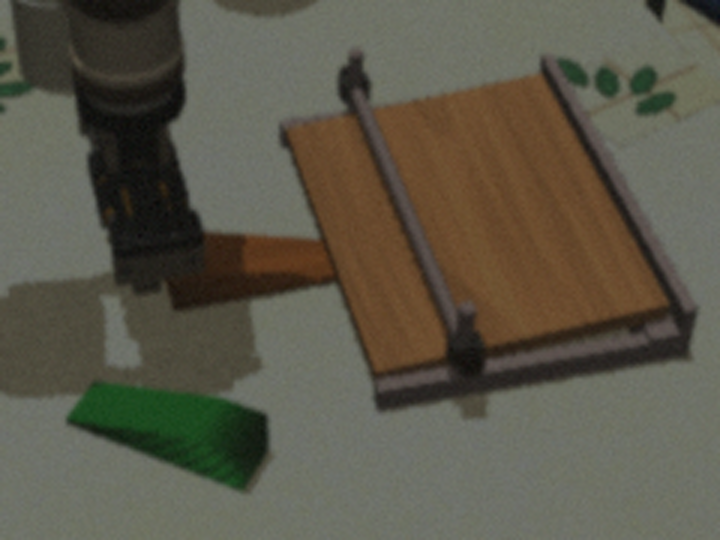

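```bash
python3 -m creep '{"travel":[[0.012,-0.0011,0],[0.024,-0.0022,0],[0.036,-0.0034,0],[0.048,-0.0045,0],[0.06,-0.0056,0],[0.072,-0.0068,0],[0.084,-0.0079,0],[0.096,-0.009,0],[0.108,-0.0102,0],[0.12,-0.0113,0]],"dr":[[0,0,0],[0,0,0],[0,0,0],[0,0,0],[0,0,0],[0,0,0],[0,0,0],[0,0,0],[0,0,0],[0,0,0]],"fingers":[-1,-1,-1,-1,-1,-1,-1,-1,-1,-1]}';  python3 - <<'E'
from h import *
w=snap('wrist','w7'); snap('side','side7')
crop('side7',240,160,480,340,3,'c9')
print(robot.state()['ft_force'])
E
```

```text
t: 12.1
ee_pos: [0.4741, 0.0183, 0.0099]
tcp_rot: [[0.996, -0.094, -0.006], [-0.094, -0.996, 0.001], [-0.006, -0.0, -1.0]]
ft_force: [-6.8, -0.0, 3.8]
grip_width: 0.001
[-4.69754892  0.73266206  2.25509439]
```

View pics/w7.png

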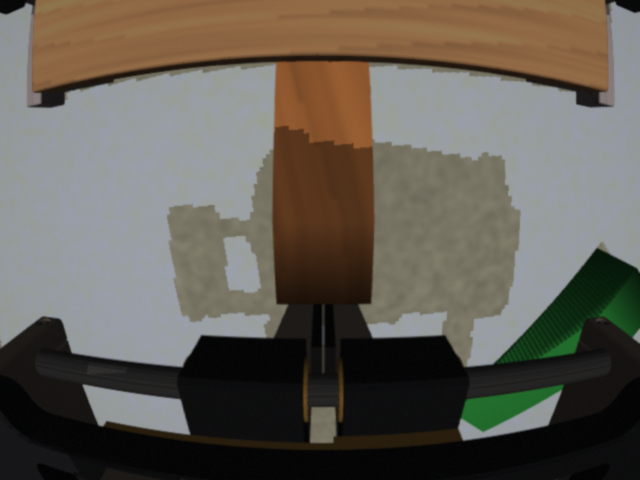

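View pics/c9.png

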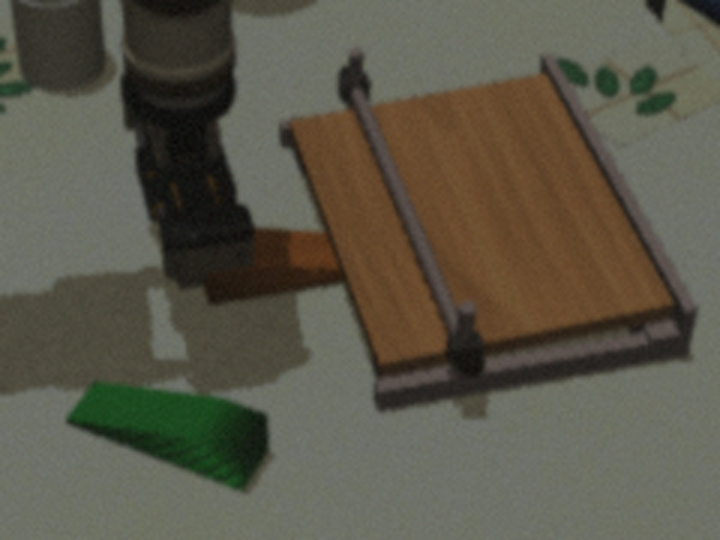

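Pushing takes a steady 5–7 N and the tip is about 39 mm under the edge. I continue in 1.5 mm steps with a force gate between them.

```bash
cat > gate.py <<'E'
import sys,numpy as np
from workcell import robot
s=robot.state(); f=s['ft_force']; p=-(f@[.9956,-.094,0]); q=(s['ee_pos']-[.585,.009,0])@[.9956,-.094,0]
print('push %.2f fz %.2f tip~%.4f z %.4f t %.1f'%(p,f[2],q+.15,s['ee_pos'][2],s['t'])); sys.exit(p>float(sys.argv[1]))
E
python3 -m creep '{"travel":[[0.002,-0.0002,0],[0.0035,-0.0003,0],[0.005,-0.0005,0],[0.005,-0.0005,0]],"dr":[[0,0,0],[0,0,0],[0,0,0],[0,0,0]],"fingers":[-1,-1,-1,-1]}' >/dev/null && python3 gate.py 8.5 && python3 -m creep '{"travel":[[0.002,-0.0002,0],[0.0035,-0.0003,0],[0.005,-0.0005,0],[0.005,-0.0005,0]],"dr":[[0,0,0],[0,0,0],[0,0,0],[0,0,0]],"fingers":[-1,-1,-1,-1]}' >/dev/null && python3 gate.py 8.5 && python3 -m creep '{"travel":[[0.002,-0.0002,0],[0.0035,-0.0003,0],[0.005,-0.0005,0],[0.005,-0.0005,0]],"dr":[[0,0,0],[0,0,0],[0,0,0],[0,0,0]],"fingers":[-1,-1,-1,-1]}' >/dev/null && python3 gate.py 8.5
```

```text
push 5.13 fz 2.92 tip~0.0407 z 0.0099 t 12.6False
```

```bash
sed -i 's/sys.exit(p>float(sys.argv\[1\]))/sys.exit(int(p>float(sys.argv[1])))/' gate.py
python3 -m creep '{"travel":[[0.002,-0.0002,0],[0.0035,-0.0003,0],[0.005,-0.0005,0],[0.005,-0.0005,0]],"dr":[[0,0,0],[0,0,0],[0,0,0],[0,0,0]],"fingers":[-1,-1,-1,-1]}' >/dev/null && python3 gate.py 8.5 && python3 -m creep '{"travel":[[0.002,-0.0002,0],[0.0035,-0.0003,0],[0.005,-0.0005,0],[0.005,-0.0005,0]],"dr":[[0,0,0],[0,0,0],[0,0,0],[0,0,0]],"fingers":[-1,-1,-1,-1]}' >/dev/null && python3 gate.py 8.5 && python3 -m creep '{"travel":[[0.002,-0.0002,0],[0.0035,-0.0003,0],[0.005,-0.0005,0],[0.005,-0.0005,0]],"dr":[[0,0,0],[0,0,0],[0,0,0],[0,0,0]],"fingers":[-1,-1,-1,-1]}' >/dev/null && python3 gate.py 8.5
python3 - <<'E'
from h import *
snap('side','side8');crop('side8',320,160,480,290,5,'c10')
snap('scene','scene8');crop('scene8',230,200,410,300,4,'c11')
E
```

```text
push 5.83 fz 1.26 tip~0.0423 z 0.0099 t 13.0
push 6.30 fz 1.78 tip~0.0438 z 0.0099 t 13.4
push 4.92 fz 2.25 tip~0.0453 z 0.0099 t 13.8
```

View pics/c10.png

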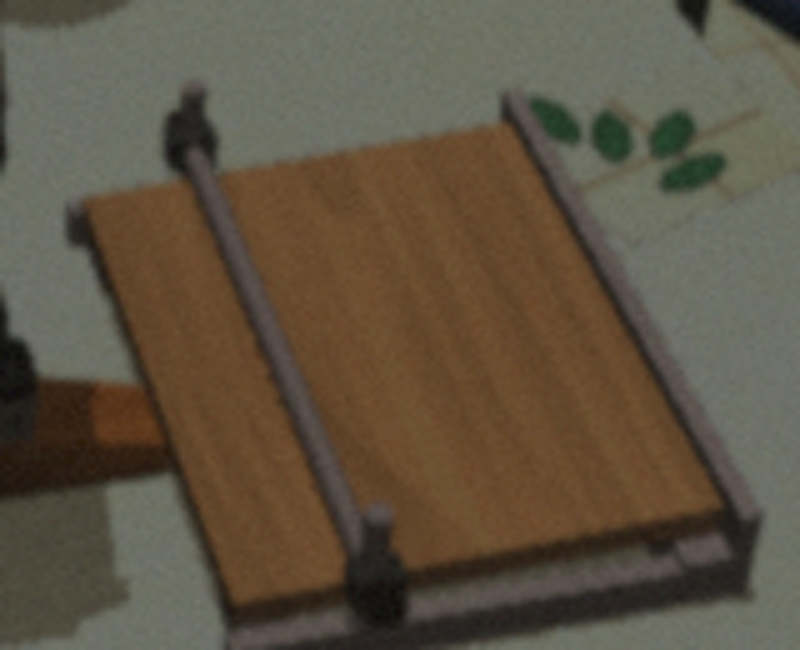

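View pics/c11.png

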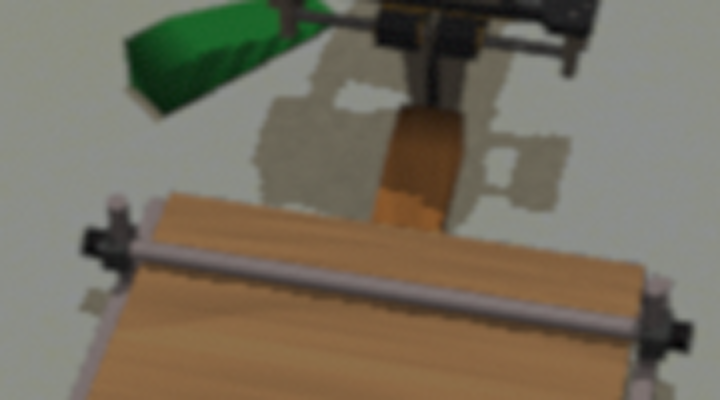

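```bash
python3 -m creep '{"travel":[[0.002,-0.0002,0],[0.0035,-0.0003,0],[0.005,-0.0005,0],[0.005,-0.0005,0]],"dr":[[0,0,0],[0,0,0],[0,0,0],[0,0,0]],"fingers":[-1,-1,-1,-1]}' >/dev/null && python3 gate.py 8.2 && python3 -m creep '{"travel":[[0.002,-0.0002,0],[0.0035,-0.0003,0],[0.005,-0.0005,0],[0.005,-0.0005,0]],"dr":[[0,0,0],[0,0,0],[0,0,0],[0,0,0]],"fingers":[-1,-1,-1,-1]}' >/dev/null && python3 gate.py 8.2 && python3 -m creep '{"travel":[[0.002,-0.0002,0],[0.0035,-0.0003,0],[0.005,-0.0005,0],[0.005,-0.0005,0]],"dr":[[0,0,0],[0,0,0],[0,0,0],[0,0,0]],"fingers":[-1,-1,-1,-1]}' >/dev/null && python3 gate.py 8.2 && python3 -m creep '{"travel":[[0.002,-0.0002,0],[0.0035,-0.0003,0],[0.005,-0.0005,0],[0.005,-0.0005,0]],"dr":[[0,0,0],[0,0,0],[0,0,0],[0,0,0]],"fingers":[-1,-1,-1,-1]}' >/dev/null && python3 gate.py 8.2 && python3 -m creep '{"travel":[[0.002,-0.0002,0],[0.0035,-0.0003,0],[0.005,-0.0005,0],[0.005,-0.0005,0]],"dr":[[0,0,0],[0,0,0],[0,0,0],[0,0,0]],"fingers":[-1,-1,-1,-1]}' >/dev/null && python3 gate.py 8.2
```

```text
push 6.28 fz 1.84 tip~0.0468 z 0.0099 t 14.3
push 5.49 fz 2.55 tip~0.0483 z 0.0099 t 14.7
push 5.99 fz 1.59 tip~0.0498 z 0.0099 t 15.1
push 5.19 fz 1.52 tip~0.0513 z 0.0099 t 15.5
push 5.85 fz 1.77 tip~0.0528 z 0.0099 t 15.9
```

```bash
python3 -m creep '{"travel":[[0.002,-0.0002,0],[0.0035,-0.0003,0],[0.005,-0.0005,0],[0.005,-0.0005,0]],"dr":[[0,0,0],[0,0,0],[0,0,0],[0,0,0]],"fingers":[-1,-1,-1,-1]}' >/dev/null && python3 gate.py 7.5 && python3 -m creep '{"travel":[[0.002,-0.0002,0],[0.0035,-0.0003,0],[0.005,-0.0005,0],[0.005,-0.0005,0]],"dr":[[0,0,0],[0,0,0],[0,0,0],[0,0,0]],"fingers":[-1,-1,-1,-1]}' >/dev/null && python3 gate.py 7.5 && python3 -m creep '{"travel":[[0.002,-0.0002,0],[0.0035,-0.0003,0],[0.005,-0.0005,0],[0.005,-0.0005,0]],"dr":[[0,0,0],[0,0,0],[0,0,0],[0,0,0]],"fingers":[-1,-1,-1,-1]}' >/dev/null && python3 gate.py 7.5 && python3 -m creep '{"travel":[[0.002,-0.0002,0],[0.0035,-0.0003,0],[0.005,-0.0005,0],[0.005,-0.0005,0]],"dr":[[0,0,0],[0,0,0],[0,0,0],[0,0,0]],"fingers":[-1,-1,-1,-1]}' >/dev/null && python3 gate.py 7.5 && python3 -m creep '{"travel":[[0.002,-0.0002,0],[0.0035,-0.0003,0],[0.005,-0.0005,0],[0.005,-0.0005,0]],"dr":[[0,0,0],[0,0,0],[0,0,0],[0,0,0]],"fingers":[-1,-1,-1,-1]}' >/dev/null && python3 gate.py 7.5
python3 - <<'E'
from h import *
snap('side','side9');crop('side9',320,160,480,290,5,'c12')
E
```

```text
push 5.78 fz 1.47 tip~0.0543 z 0.0099 t 16.3
push 6.44 fz 1.37 tip~0.0559 z 0.0099 t 16.7
push 5.20 fz 1.78 tip~0.0574 z 0.0099 t 17.1
push 6.11 fz 0.88 tip~0.0589 z 0.0099 t 17.5
push 5.52 fz 0.58 tip~0.0604 z 0.0099 t 17.9
```

View pics/c12.png

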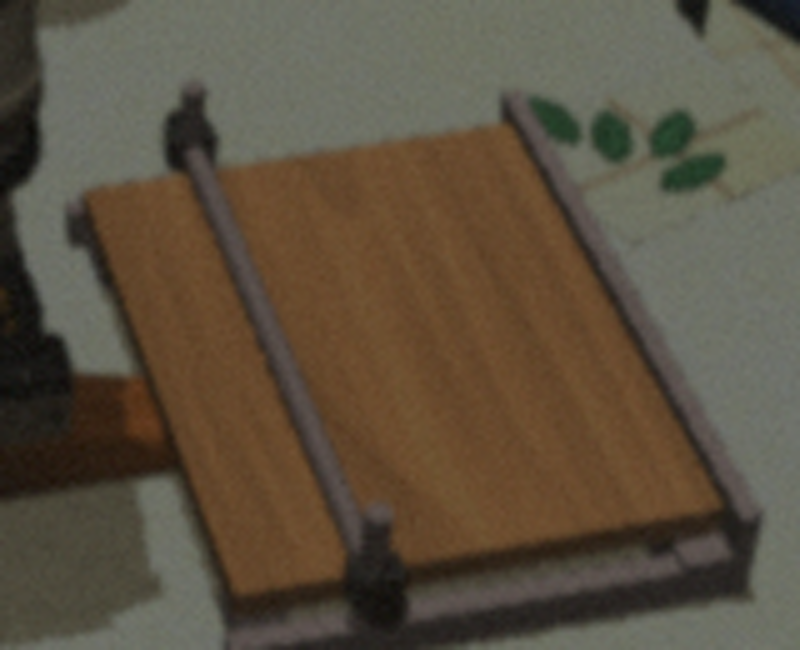

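The board keeps rising level, with its front edge at crop v≈190–600, and there is no rise in push force yet. I continue.

```bash
python3 -m creep '{"travel":[[0.002,-0.0002,0],[0.0035,-0.0003,0],[0.004,-0.0004,0],[0.004,-0.0004,0]],"dr":[[0,0,0],[0,0,0],[0,0,0],[0,0,0]],"fingers":[-1,-1,-1,-1]}' >/dev/null && python3 gate.py 7.2 && python3 -m creep '{"travel":[[0.002,-0.0002,0],[0.0035,-0.0003,0],[0.004,-0.0004,0],[0.004,-0.0004,0]],"dr":[[0,0,0],[0,0,0],[0,0,0],[0,0,0]],"fingers":[-1,-1,-1,-1]}' >/dev/null && python3 gate.py 7.2 && python3 -m creep '{"travel":[[0.002,-0.0002,0],[0.0035,-0.0003,0],[0.004,-0.0004,0],[0.004,-0.0004,0]],"dr":[[0,0,0],[0,0,0],[0,0,0],[0,0,0]],"fingers":[-1,-1,-1,-1]}' >/dev/null && python3 gate.py 7.2 && python3 -m creep '{"travel":[[0.002,-0.0002,0],[0.0035,-0.0003,0],[0.004,-0.0004,0],[0.004,-0.0004,0]],"dr":[[0,0,0],[0,0,0],[0,0,0],[0,0,0]],"fingers":[-1,-1,-1,-1]}' >/dev/null && python3 gate.py 7.2 && python3 -m creep '{"travel":[[0.002,-0.0002,0],[0.0035,-0.0003,0],[0.004,-0.0004,0],[0.004,-0.0004,0]],"dr":[[0,0,0],[0,0,0],[0,0,0],[0,0,0]],"fingers":[-1,-1,-1,-1]}' >/dev/null && python3 gate.py 7.2
```

```text
push 7.16 fz 2.72 tip~0.0613 z 0.0099 t 18.4
push 9.93 fz 7.40 tip~0.0614 z 0.0098 t 18.8
```

The force has risen, so the board is probably at the bar. I hold and re-read.

```bash
for i in 1 2 3; do python3 -m creep '{"travel":[[0,0,0]],"dr":[[0,0,0]],"fingers":[-1]}' >/dev/null; python3 gate.py 99; done
python3 - <<'E'
from h import *
snap('side','side10');crop('side10',320,160,480,290,5,'c13')
E
```

```text
push 10.40 fz 6.78 tip~0.0614 z 0.0098 t 18.9
push 10.56 fz 7.27 tip~0.0614 z 0.0098 t 18.9
push 10.78 fz 6.93 tip~0.0614 z 0.0098 t 19.1
```

View pics/c13.png

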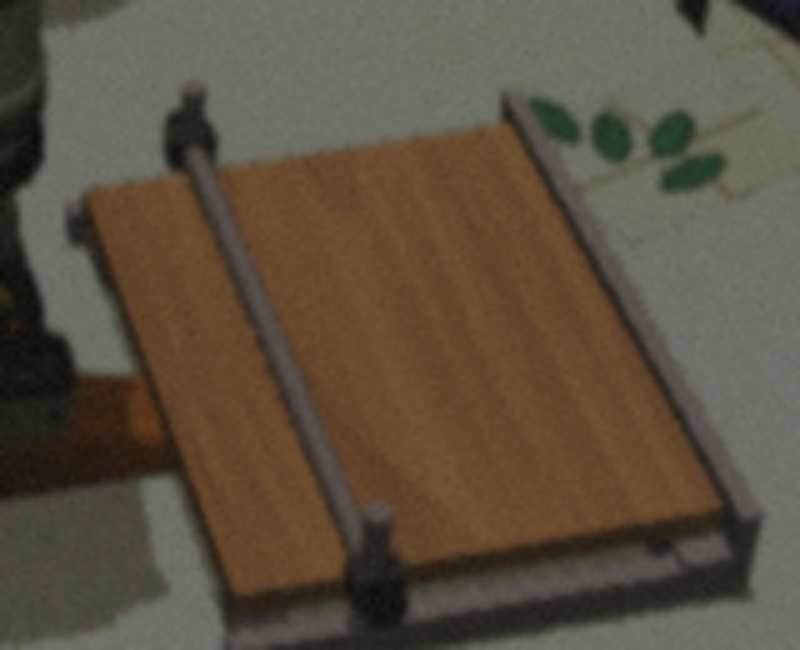

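Run:
```python
from h import *
for n in ('scene8','side10'):
    s=load(n); K=s['K']; v,u=np.mgrid[0:480,0:640]; z=s['range_z']
    P=np.stack([(u-K[0,2])/K[0,0]*z,(v-K[1,2])/K[1,1]*z,z],-1)@s['extrinsics'][:3,:3].T+s['extrinsics'][:3,3]
    d=P-[.585,.009,0]; X=d[...,0]*.9956-d[...,1]*.094; Y=d[...,0]*.094+d[...,1]*.9956; Z=d[...,2]
    ok=(z>0)&(abs(Y)<110)
    for a in [(5,15),(15,25),(25,35),(35,45),(45,52),(52,57),(57,60),(60,63),(63,68),(75,90),(90,110),(130,150),(170,190)]:
        m=ok&(X>a[0]/1e3)&(X<a[1]/1e3)&(abs(Y)<.11)&(Z>.01)
        print(n,a,m.sum(),(np.percentile(Z[m],[10,50,90])*1e3).round(1))
```

```text
scene8 (5, 15) 291 [33.9 36.1 38. ]
scene8 (15, 25) 321 [34.2 36.6 39.2]
scene8 (25, 35) 310 [34.3 36.8 39.4]
scene8 (35, 45) 213 [35.7 37.7 40. ]
scene8 (45, 52) 2 [47.5 48.2 48.8]
scene8 (52, 57) 84 [48.1 51.9 53.4]
scene8 (57, 60) 182 [36.7 50.9 54.3]
scene8 (60, 63) 281 [36.9 48.4 54.2]
scene8 (63, 68) 319 [36.8 40.8 52.1]
scene8 (75, 90) 529 [36.5 38.7 41. ]
scene8 (90, 110) 704 [36.8 39.2 41.4]
scene8 (130, 150) 774 [38.2 40.5 42.8]
scene8 (170, 190) 828 [39.9 42.  44.3]
side10 (5, 15) 288 [36.6 38.9 41.2]
side10 (15, 25) 287 [36.4 38.9 41.4]
side10 (25, 35) 286 [36.5 39.  41.2]
side10 (35, 45) 283 [37.1 39.2 41.4]
side10 (45, 52) 202 [37.  38.9 41.6]
side10 (52, 57) 251 [37.5 47.7 52. ]
side10 (57, 60) 87 [48.3 51.  53.4]
side10 (60, 63) 76 [48.5 50.5 52.4]
side10 (63, 68) 40 [38.9 41.3 48. ]
side10 (75, 90) 415 [37.1 39.5 41.7]
side10 (90, 110) 552 [37.2 39.5 42.2]
side10 (130, 150) 546 [37.8 40.  42.4]
side10 (170, 190) 543 [38.  40.3 42.7]
```

Geometry confirms it: the board top is about 39 mm and the bar top about 51.5 mm less 12, so they touch. Push is about 5 N above the steady value, so the bar carries roughly 4–6 N. A tiny extra nudge gives margin for letting go.

```bash
python3 -m creep '{"travel":[[0.001,-0.0001,0],[0.001,-0.0001,0],[0.001,-0.0001,0]],"dr":[[0,0,0],[0,0,0],[0,0,0]],"fingers":[-1,-1,-1]}' >/dev/null; python3 gate.py 99;  python3 -m creep '{"travel":[[0,0,0]],"dr":[[0,0,0]],"fingers":[-1]}' >/dev/null; python3 gate.py 99
```

```text
push 11.27 fz 7.38 tip~0.0614 z 0.0097 t 19.4
push 11.17 fz 7.66 tip~0.0614 z 0.0097 t 19.5
```

```bash
python3 -m creep '{"travel":[[-0.002,0.0002,0],[-0.005,0.0005,0],[-0.008,0.0008,0],[-0.012,0.0011,0],[-0.02,0.0019,0],[-0.03,0.0028,0],[-0.03,0.0028,0],[-0.03,0.0028,0]],"dr":[[0,0,0],[0,0,0],[0,0,0],[0,0,0],[0,0,0],[0,0,0],[0,0,0],[0,0,0]],"fingers":[-1,-1,-1,-1,-1,-1,-1,-1]}'
python3 - <<'E'
from h import *
snap('side','side11');crop('side11',320,160,480,290,5,'c14')
s=snap('wrist','w11')
for n in ('side10','side11'):
    s=load(n); K=s['K']; v,u=np.mgrid[0:480,0:640]; z=s['range_z']
    P=np.stack([(u-K[0,2])/K[0,0]*z,(v-K[1,2])/K[1,1]*z,z],-1)@s['extrinsics'][:3,:3].T+s['extrinsics'][:3,3]
    d=P-[.585,.009,0]; X=d[...,0]*.9956-d[...,1]*.094; Y=d[...,0]*.094+d[...,1]*.9956; Z=d[...,2]
    m=(abs(Y)<.11)&(X>.003)&(X<.05)&(Z>.02); print(n,m.sum(),Z[m].mean()*1e3)
E
```

```text
t: 20.3
ee_pos: [0.4914, 0.0162, 0.0109]
tcp_rot: [[0.996, -0.094, 0.001], [-0.094, -0.996, -0.0], [0.001, 0.0, -1.0]]
ft_force: [0.4, 0.6, 0.0]
grip_width: 0.007
side10 1347 39.00023706917223
side11 1336 39.02527171962342
```

View pics/w11.png

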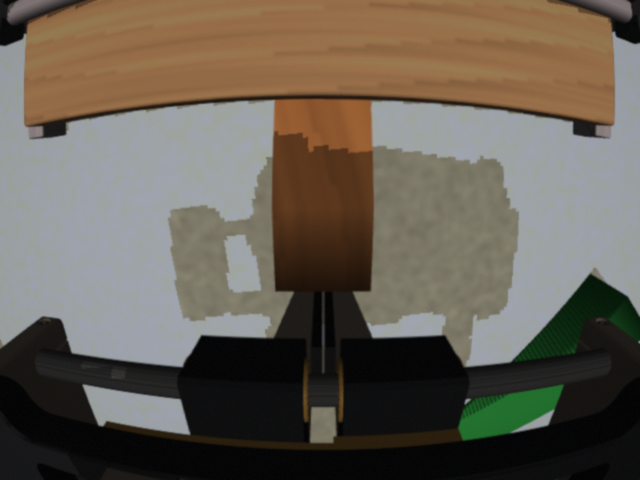

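The board stays up. As a check, I re-touch below the earlier force to see whether the wedge crept back.

```bash
python3 -m creep '{"travel":[[0.01,-0.0009,0],[0.016,-0.0015,0],[0.02,-0.0019,0],[0.02,-0.0019,0],[0.02,-0.0019,0]],"dr":[[0,0,0],[0,0,0],[0,0,0],[0,0,0],[0,0,0]],"fingers":[-1,-1,-1,-1,-1]}' >/dev/null; python3 gate.py 99; for i in 1 2; do  python3 -m creep '{"travel":[[0.002,-0.0002,0],[0.002,-0.0002,0]],"dr":[[0,0,0],[0,0,0]],"fingers":[-1,-1]}' >/dev/null; python3 gate.py 99; done; python3 -m creep '{"travel":[[0.003,-0.0003,0],[0.003,-0.0003,0]],"dr":[[0,0,0],[0,0,0]],"fingers":[-1,-1]}' >/dev/null; python3 gate.py 99
```

```text
push 2.10 fz 0.33 tip~0.0614 z 0.0104 t 20.9
push 5.35 fz 2.54 tip~0.0614 z 0.0103 t 21.1
push 7.49 fz 5.00 tip~0.0614 z 0.0102 t 21.3
push 9.05 fz 6.81 tip~0.0614 z 0.0099 t 21.5
```

The wedge has not crept back (tip still at 61.4 mm), and it resists 9 N without sliding, where the unloaded slide took 5.7 N. So the bar load is retained, estimated at 3.5–6 N. I retreat back and up.

```bash
python3 -m creep '{"travel":[[-0.003,0.0003,0],[-0.008,0.0008,0],[-0.014,0.0013,0],[-0.03,0.0028,0],[-0.07,0.0066,0],[-0.12,0.0113,0],[-0.12,0.0113,0.1],[-0.12,0.0113,0.25],[-0.12,0.0113,0.4],[-0.12,0.0113,0.4]],"dr":[[0,0,0],[0,0,0],[0,0,0],[0,0,0],[0,0,0],[0,0,0],[0,0,0],[0,0,0],[0,0,0],[0,0,0]],"fingers":[-1,-1,-1,-1,-1,-1,-1,-1,-1,-1]}';python3 -m creep '{"travel":[[0,0,0],[0,0,0],[0,0,0],[0,0,0],[0,0,0],[0,0,0],[0,0,0],[0,0,0]],"dr":[[0,0,0],[0,0,0],[0,0,0],[0,0,0],[0,0,0],[0,0,0],[0,0,0],[0,0,0]],"fingers":[-1,-1,-1,-1,-1,-1,-1,-1]}'
python3 - <<'E'
from h import *
snap('side','side12'); snap('scene','scene12')
for n in ('side11','side12'):
    s=load(n); K=s['K']; v,u=np.mgrid[0:480,0:640]; z=s['range_z']
    P=np.stack([(u-K[0,2])/K[0,0]*z,(v-K[1,2])/K[1,1]*z,z],-1)@s['extrinsics'][:3,:3].T+s['extrinsics'][:3,3]
    d=P-[.585,.009,0]; X=d[...,0]*.9956-d[...,1]*.094; Y=d[...,0]*.094+d[...,1]*.9956; Z=d[...,2]
    m=(abs(Y)<.11)&(X>.003)&(X<.05)&(Z>.02); print(n,m.sum(),Z[m].mean()*1e3)
crop('side12',240,160,480,340,3,'c15')
E
```

```text
t: 22.5
ee_pos: [0.4683, 0.0178, 0.1376]
tcp_rot: [[0.995, -0.094, 0.014], [-0.094, -0.996, -0.003], [0.014, 0.002, -1.0]]
ft_force: [1.0, -0.3, 0.3]
grip_width: 0.009
t: 23.3
ee_pos: [0.4631, 0.0189, 0.1306]
tcp_rot: [[0.996, -0.094, -0.0], [-0.094, -0.996, 0.0], [-0.0, 0.0, -1.0]]
ft_force: [-0.0, -0.2, -0.6]
grip_width: 0.006
side11 1336 39.02527171962342
side12 1337 39.05403593346639
```

View pics/c15.png

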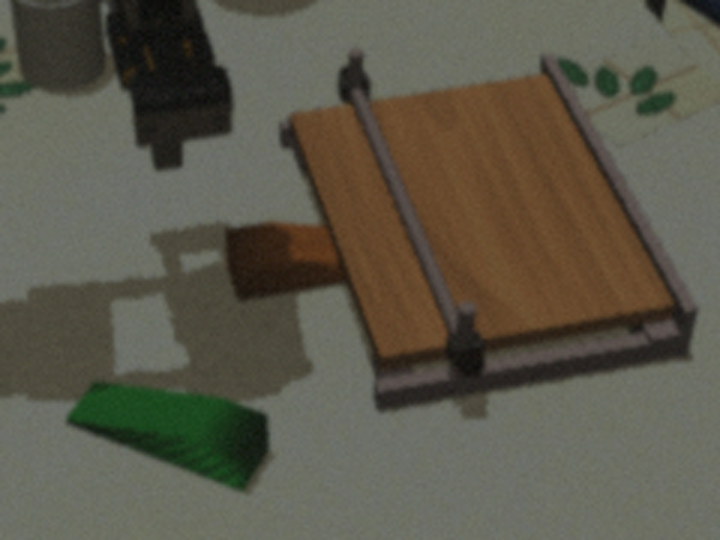

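View pics/scene12.png

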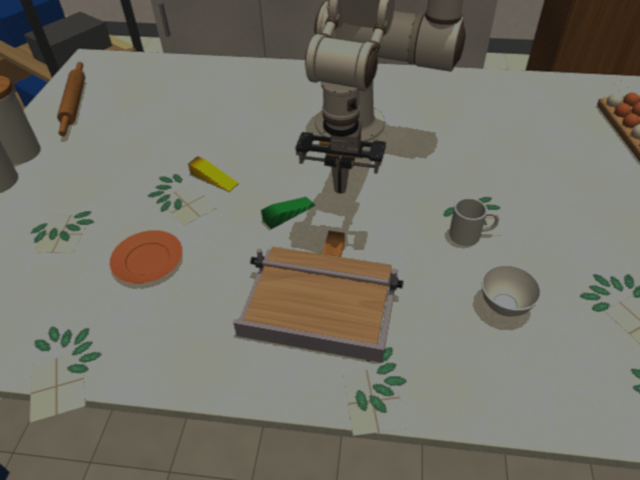

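The wedge, at scene (333,243), holds the board against the bar. The gripper is clear, and the mug (467,222), bowl (510,292) and plate (147,257) have not moved. Handing in.

```bash
python3 -c "
from workcell import robot
print(robot.close_job(), robot.state()['t'])"
```

```text
the job is handed in; nothing more can be done
the job is handed in; nothing more can be done
```

The wooden wedge is under the middle of the board's front edge and holds the board up against the height bar. I handed the job in at about 23 s of the 67 s allowed; no verdict was reported.

I gripped the wedge by its block, set its tip about 12 mm under the edge, let go, and pushed it in from behind with closed fingers. I stopped when the push rose from a steady 5.7 N to about 11 N, with the tip about 61 mm in.

- **Board at the bar:** depth images put the board's top at about 39 mm and the bar's underside at about 39–40 mm. The board height did not change after I let go (39.0 mm before and after).
- **Wedge holding:** on a light re-touch the wedge had not crept back, and it resisted 9 N without sliding.
- **Bar load:** I could not measure it directly. I estimate 3.5–6 N from the push force. Up to about 7 N of vertical force on the fingers at the end makes that less certain.
- **Surroundings:** the last images show the mug, bowl and plate unmoved and the gripper clear of everything.

No check failed or disagreed.

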